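Calibrate the bench scale with a toppled weight

ROBOT

A 6-joint arm with a two-finger parallel gripper is mounted at the origin on the work surface. World frame = base frame: x ahead of the robot, y to its left, z up, the work surface at z = 0. Lengths are in m, angles in rad, forces in N, time in s.
With the tool pointing down it reaches from about 0.275 to 0.825 m from the base axis. Payload 4.9 kg.
Tool frame: the origin (TCP) lies on the centre line of the jaws, within the pads' length; the fingertips stand 22 mm ahead of it and the grasp point (between the pads) lies 3 mm ahead of it; x points along the fingers, y is the direction in which the jaws open and shut, and the axes are right-handed (so a half turn about x gives the same grasp; the last joint's range is limited). The gripper opens to 85 mm and grips with 20 to 120 N. Pads are 22 mm wide; open, the fingers measure 114 mm over their backs; the gripper's body (76 mm by 85 mm) begins 54 mm behind the grasp point. The pads swing forward as they close: fully open they stand 13 mm farther back than shut.
Start: joints at [1.197, 0.326, -0.193, 1.052, 0, 1.437], TCP at [0.131, 0.534, 0.253] pointing down, gripper open.
Joint ranges: [-2.65, 2.65], [-0.97, 1.79], [-1.3, 1.35], [-1.93, 2.1], [-1.47, 1.37], [-3.14, 3.14]. Speed limits (rad/s): [2.57, 2.57, 3.14, 3.14, 3.14, 3.14].

INTERFACE

Orientations are given as [roll, pitch, yaw] about the fixed x, y, z axes, in that order (R = Rz(yaw) Ry(pitch) Rx(roll)).
In Python, from plant import sense, eyes, manip gives the robot as it stands.
- The arm moves only by the tool servo_tool, never from a script. Its argument "rows" is text: rows parted by semicolons, each of 5 numbers parted by spaces: the shift along the tool's x, y, z in cm, then the turn about the tool's x in rad, then the gripper's target within -1 to 1 (fully open at 1, half-way at 0, shut at -1). In form: dx dy dz spin hand; .... A call has 1 to 10 rows; each row shifts and turns the commanded pose from where the row before left it, along the tool's axes as they then stand; what a row does not reach is not made up. A row lasts 1/10 s, in which the tool goes at most 50 mm and 8.59 degrees, less where a joint would pass 70% of its speed; a pose out of reach is approached as far as the arm can. A call is refused whole if a number of a shift passes 5 or a number of a turn 0.15, either way. A call with a gripper value outside its range is refused whole. The fingers move at their own pace and stop on an object; "grip_force" is the grip in N (left out, the last holds). Time passes only in rows, so rows that do not move let the fingers close. It gives the time, the measured TCP pose, the force and the opening at its end, in the units of the state.
- sense(): the state, without advancing time (a new reading comes with each control period).
- eyes.get_image(name): name is "side" or "top" or "wrist"; returns (picture, depth): 384x512x3 uint8, red, green, blue; 384x512 float32, m along the optical axis (not along the pixel's ray), 0 where there is no reading.
- eyes.get_calibration(name): a dict with "vfov" (degrees; the focal length in pixels is half the picture's height over the tangent of half this angle, whatever the lens; pixels are square), "cx", "cy" (the principal point, pixels), "pose" (4x4, takes a point from camera to world coordinates). Camera axes: x right, y up, looking along -z (the intrinsics and any distortion apply to the point x, -y, -z); pixel columns grow to the right and rows downward; lengths in m; the calibration is good to about 2 mm. A picture is of the moment at which its call begins: read the wrist's pose just before it. get_calibration takes no time and is no camera call; for the wrist camera it gives the pose at the moment of the call.
- manip.job_done(): hands the job in, once; it reports no verdict.
The state is a dict: "time_s": time; "joint_positions": joint angles; "joint_vel": joint speeds; "joint_torque": joint torques, N m; "eef_pos": TCP position; "tcp_rot": TCP orientation; "force": force on the tool from outside, world axes, zero at the start; "wrist_torque": the same for the moment, N m; "gripper_width": opening from 0.0 (shut) to 1.0 (fully open).
Only numpy, scipy, OpenCV 4.12 (cv2) and the standard library are available. Lean on these libraries where they do the work, as an engineer would, in place of code of your own. Each camera call takes 0.05 s, during which the arm holds its last target. There are 200 camera calls.

TASK

Calibrate the bench scale. With its pan empty, press the round zero key fully down and let it come up; then pick up the toppled steel weight, stand it upright, knob up, gently in the middle of the pan and let go of it; then, with the weight standing there, press the long bar-shaped calibrate key fully down and let it come up. Do not press the two square keys, and leave the solder spool, flux jar and screwdriver where they are.

Things in the scene. Friction and masses are not known exactly. Their poses are not given: they have to be found in the camera images.
- weight: Bare steel calibration weight, about 500 g: eight-sided prism 38 mm across flats, 55 mm high, then neck 16 mm across, 10 mm long, then round knob 26 mm across, 14 mm thick; 79 mm in all. Origin: centre of underside; z runs along it towards the knob (centre of mass at 31 mm). At the start it lies on a flat on the mat, z level, origin 19 mm above the mat, two flats upright
- scale: White plastic bench scale, fixed, 250 mm wide. Origin at bench level; z up, x from its keys towards its pan, y along its width. In front of the pan (-x) a panel slopes down 20 degrees towards -x, with a dark display and a row of four grey keys 60 mm apart, from +y to -y: round, square, square, long bar. Keys stand 9 mm proud, travel 5 mm along the panel's normal, need 4 N
- pan_mid (a point): middle of the upper face of the scale's pan, a flat steel plate 150 mm along x by 200 mm along y, 4 mm thick, its top 58 mm above the bench; axes as the scale's
- key_zero_top (a point): middle of the top face of the zero key (round, 24 mm across, at the +y end of the row); z is the panel's outward normal
- key_cal_top (a point): middle of the top face of the calibrate key (long bar, 18 mm by 42 mm, long along the scale's y, at the -y end of the row); z is the panel's outward normal
- key_zero (a joint): travel of the round zero key in m: 0 up, 0.005 fully down; a spring returns it
- key_cal (a joint): travel of the bar-shaped calibrate key in m: 0 up, 0.005 fully down; a spring returns it
- key_a (a joint): travel of the square key next to the zero key in m; leave alone
- key_b (a joint): travel of the square key next to the calibrate key in m; leave alone
- mat: grey bench mat, fixed, 340 mm along x by 260 mm along y, 3 mm thick; origin at the centre of its underside. The weight and the bystanders are on it
- spool: bystander: standing spool of solder, 52 mm across, 50 mm high; origin at the centre of its underside, z up
- flux: bystander: small white jar with a black cap, 36 mm across, 62 mm high; origin at the centre of its underside, z up
- screwdriver: bystander: screwdriver lying on the mat, about 140 mm long along its own x axis, under 30 mm thick; origin under its middle
Mind the look-alikes: they are no part of the job. What is shaped like the weight but blue or red is not meant.

How it is judged:
On the way, in this order (a step that is already met when the one before it is completed fails the run):
1. the zero key is pressed down (at least 3.5 of its 5 mm) while the pan is empty (value of joint key_zero above 0.0035 m and contact force between weight and scale below 0.05 N), for 0.05 s.
2. the weight stands upright, knob up, on the pan, within 30 mm of its middle, still and released (z of weight in the frame of pan_mid between -0.005 and 0.005 m and angle between weight's own z axis and vertical below 0.08 rad and horizontal distance between weight and pan_mid below 0.03 m and contact force between the fingers and weight below 0.05 N and linear speed of weight below 0.02 m/s and angular speed of weight below 0.2 rad/s), for 0.3 s.
3. the calibrate key is pressed down (at least 3.5 of its 5 mm) with the weight standing on the pan (all of step 2 and value of joint key_cal above 0.0035 m), for 0.05 s.
At the end, for the whole second after the job is handed in: The weight stands upright (within 4.5 degrees), knob up, on the scale's pan, its axis within 30 mm of the pan's middle, released and at rest, and both keys are up again (all of step 2 and value of joint each of key_zero, key_cal below 0.0015 m); the robot touches nothing.
It fails at once if the calibrate key is pressed while the weight is not standing released on the middle of the pan (value of joint key_cal above 0.0025 m and not (z of weight in the frame of pan_mid between -0.005 and 0.005 m and angle between weight's own z axis and vertical below 0.08 rad and horizontal distance between weight and pan_mid below 0.03 m and contact force between the fingers and weight below 0.05 N)).
It fails at once if the zero key is pressed while the weight is on the scale (value of joint key_zero above 0.0025 m and contact force between weight and scale above 0.5 N).
It fails at once if a square key is pressed (value of joint any of key_a, key_b above 0.0025 m).
It fails at once if the weight is dropped or rammed onto the scale (over 70 N) (contact force between weight and scale above 70 N).
It fails at once if the spool, the flux jar or the screwdriver is moved by more than 25 mm or knocked over (distance of any of spool, flux, screwdriver from where it was at the start of the episode above 0.025 m or angle between any of spool, flux's own z axis and vertical above 0.5 rad).
It also fails if it takes over 62 s, if anything falls off the work surface, if the arm or the gripper's body presses on something with over 40 N, if the wrist force passes 120 N, or if a joint passes its speed limit or range.

## Working session

There is one attempt and no reset: what is moved stays moved. The work goes in short steps, Python scripts to look and compute and a tool call to move; the robot and the scene stay as the last step left them, time stands still between calls to the robot, and variables do not carry over. Pictures are saved under pics/ and viewed, about 8 in all and at most 12, crops included, and the job is handed in when it is done.

Besides the shell and the picture viewer there is one more tool, called after "Request:" as a command line: name --argument value ..., lists and objects as JSON in quotes. servo_tool: Moves the arm, as the interface text tells. Its arguments: {"type":"object","properties":{"rows":{"type":"string"},"grip_force":{"type":"number"}},"required":["rows"]}

```bash
ls; mkdir -p pics; cat > h.py <<'E'
import numpy as np, cv2
from plant import sense, eyes, manip
def snap(n,tag):
    cal=eyes.get_calibration(n); im,d=eyes.get_image(n)
    np.savez(f'pics/{tag}.npz',im=im,d=d,pose=cal['pose'],k=np.array([cal['vfov'],cal['cx'],cal['cy']]))
    cv2.imwrite(f'pics/{tag}.png',im[:,:,::-1]); return cal
def load(tag): return np.load(f'pics/{tag}.npz')
def cloud(z):
    d=z['d'];H,W=d.shape;f=H/2/np.tan(np.radians(z['k'][0])/2)
    v,u=np.mgrid[:H,:W];x=(u-z['k'][1])/f*d;y=-(v-z['k'][2])/f*d
    P=np.stack([x,y,-d],-1);T=z['pose'];P=P@T[:3,:3].T+T[:3,3];P[d==0]=np.nan;return P
E
python3 - <<'E'
from h import *
s=sense();print({k:np.round(v,3) for k,v in s.items()})
for n in('top','side'):
    c=snap(n,n+'0');print(n,c)
cv2.imwrite('pics/both0.png',cv2.resize(np.hstack([cv2.imread('pics/top0.png'),cv2.imread('pics/side0.png')]),(800,300)))
E
```

```text
pics
{'time_s': np.float64(0.0), 'joint_positions': array([ 1.197,  0.327, -0.194,  1.052,  0.   ,  1.437]), 'joint_vel': array([-0.001,  0.   ,  0.002,  0.001, -0.   ,  0.002]), 'joint_torque': array([-3.0000e-03, -4.4341e+01,  2.6244e+01,  1.6000e-02, -0.0000e+00,
        0.0000e+00]), 'eef_pos': array([0.13 , 0.534, 0.253]), 'tcp_rot': array([-1.709,  1.569, -1.949]), 'force': array([-0.866,  0.217, -0.605]), 'wrist_torque': array([-0.068, -0.011,  0.029]), 'gripper_width': np.float64(0.999)}
top {'vfov': 46.4488076012951, 'cx': 261.1200156331838, 'cy': 190.30607127476375, 'pose': array([[ 3.22967765e-03,  9.84372260e-01, -1.76070506e-01,
         3.53953237e-01],
       [-9.99926380e-01,  1.11960647e-03, -1.20822640e-02,
        -8.64262053e-02],
       [-1.16963158e-02,  1.76096566e-01,  9.84303406e-01,
         1.13203522e+00],
       [ 0.00000000e+00,  0.00000000e+00,  0.00000000e+00,
         1.00000000e+00]])}
side {'vfov': 52.358089105799536, 'cx': 261.56351265690785, 'cy': 190.12616724407357, 'pose': array([[ 0.86250408,  0.40967681, -0.29707174,  0.26356292],
       [-0.50603519,  0.69371952, -0.51252475, -0.57756696],
       [-0.00388504,  0.59238344,  0.8056468 ,  0.80894464],
       [ 0.        ,  0.        ,  0.        ,  1.        ]])}
```

View pics/top0.png

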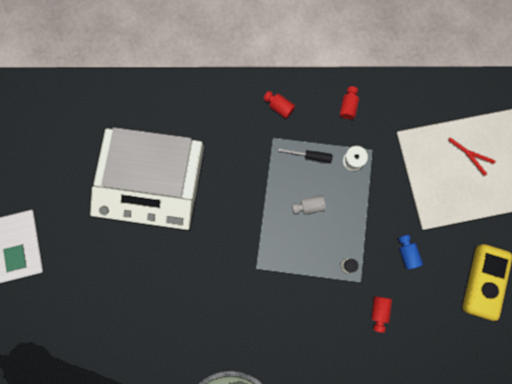

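View pics/side0.png

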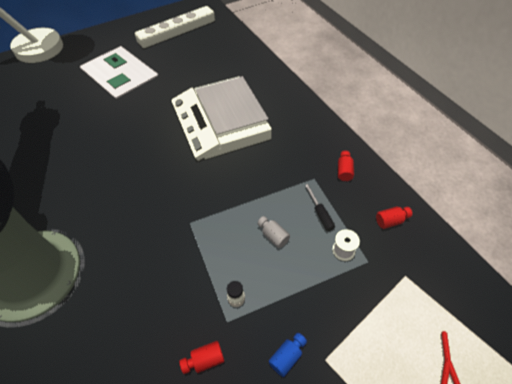

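Top view: the scale's pan is at (147,163), with the round key at (104,210), the squares at (127,213) and (151,216), and the bar at (175,220). Weight candidates are the grey one at (311,206) on the mat, reds at (280,104), (350,103) and (382,314), and blue at (410,252). Only the bare steel one on the mat fits. I'll confirm it in an enlarged crop.

```bash
python3 - <<'E'
from h import *
z=load('top0');im=z['im'];P=cloud(z)
a=cv2.resize(im[120:235,85:210],None,fx=3.2,fy=3.2,interpolation=cv2.INTER_CUBIC)
b=cv2.resize(im[135:250,265:375],None,fx=3.2,fy=3.2,interpolation=cv2.INTER_CUBIC)
cv2.imwrite('pics/crop.png',np.hstack([a,b])[:,:,::-1])
for n,(u,v) in dict(zero=(104,210),a=(127,213),b=(151,216),cal=(175,220),pan=(147,163),wt=(315,205),knob=(297,209),spool=(356,158),flux=(350,265)).items(): print(n,np.round(np.nanmedian(P[v-1:v+2,u-1:u+2].reshape(-1,3),0),4))
# pan by height
m=(abs(P[...,2]-.058)<.006)&(P[...,1]>.1)&(P[...,0]>.3)
m=m.astype(np.uint8);n,l,st,c=cv2.connectedComponentsWithStats(m);i=1+st[1:,4].argmax();q=P[l==i][:,:2].astype(np.float32)
print('pan',cv2.minAreaRect(q),np.median(P[l==i][:,2]))
# weight
r=P[190:225,285:335].reshape(-1,3);r=r[(r[:,2]>.014)]
print('wt',cv2.minAreaRect(r[:,:2].astype(np.float32)),r[:,2].max(),len(r))
print('mat',np.nanmedian(P[225:245,290:310,2]))
E
```

```text
zero [0.4999 0.3176 0.037 ]
a [0.4924 0.2583 0.036 ]
b [0.4849 0.1988 0.0366]
cal [0.4753 0.139  0.0372]
pan [0.6136 0.2085 0.0603]
wt [ 0.5127 -0.2058  0.041 ]
knob [ 0.5034 -0.1619  0.0341]
spool [ 0.6284 -0.3078  0.0535]
flux [ 0.367  -0.2827  0.0659]
pan ((0.6180989742279053, 0.21119996905326843), (0.20147809386253357, 0.15128439664840698), 81.97351837158203) 0.05820332231832137
wt ((0.5135431885719299, -0.19056349992752075), (0.038041308522224426, 0.07920759171247482), 12.697855949401855) 0.047947713807031445 444
mat 0.0029480395927263814
```

View pics/crop.png

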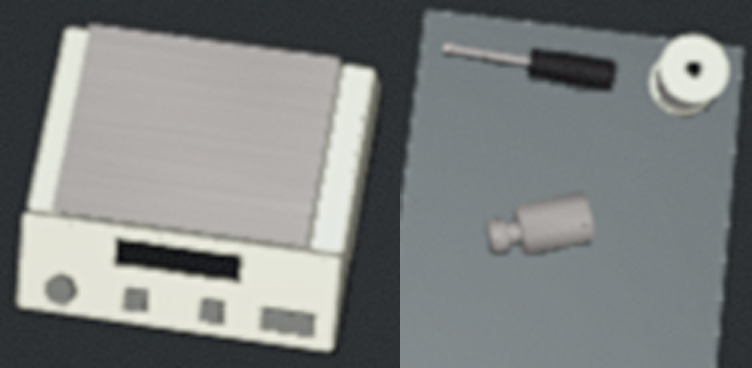

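The crop confirms it: the bare grey weight lies with its knob to the left (+y). The round key is at the left end of the row and the bar at the right end. First comes the zero key.

```bash
cat >> h.py <<'E'
from scipy.spatial.transform import Rotation as Ro
def plan(tgt,jaw):
    """tgt world TCP; jaw = world yaw of tool y (mod pi)"""
    s=sense();R=Ro.from_euler('xyz',s['tcp_rot']).as_matrix();p=s['eef_pos']
    y=R[:,1];cur=np.arctan2(y[1],y[0]);dy=(jaw-cur+np.pi/2)%np.pi-np.pi/2
    spin=-dy  # tool x points down
    R2=R@Ro.from_euler('x',spin).as_matrix()
    print('t',round(s['time_s'],2),'p',np.round(p,4),'jaw',round(cur,3),'q6',round(s['joint_positions'][5],3),'F',np.round(s['force'],1),'w',round(s['gripper_width'],3),'xaxis',np.round(R[:,0],3))
    print('spin',round(spin,3),'then shift cm',np.round(R2.T@(np.array(tgt)-p)*100,2),'tooly',np.round(R2[:,1],3),'toolz',np.round(R2[:,2],3))
E
python3 -c "
from h import *
plan([.500,.318,.12],np.pi/2-.14)"
```

```text
t 0.1 p [0.1304 0.5338 0.2526] jaw 1.331 q6 1.437 F [-0.5  1.5  0.3] w 1.002 xaxis [-0.001 -0.001 -1.   ]
spin -0.1 then shift cm [ 13.27 -16.19  39.61] tooly [ 0.14   0.99  -0.002] toolz [ 0.99 -0.14 -0.  ]
```

Request:
servo_tool --rows "0 0 0 -0.1 -1; 1.3 -1.6 3.9 0 -1; 1.3 -1.6 3.9 0 -1; 1.3 -1.6 3.9 0 -1; 1.3 -1.6 3.9 0 -1; 1.3 -1.6 3.9 0 -1; 1.3 -1.6 3.9 0 -1; 1.3 -1.6 3.9 0 -1; 1.3 -1.6 3.9 0 -1; 1.3 -1.6 3.9 0 -1"

```text
time_s: 1.1
eef_pos: [0.4592, 0.3415, 0.1354]
tcp_rot: [-2.696, 1.57, -2.836]
force: [-0.2, 0.8, 0.6]
gripper_width: -0.001
```

```bash
python3 -c "
from h import *
plan([.498,.318,.08],np.pi/2-.14)
snap('wrist','w1')
plan([.498,.318,.08],np.pi/2-.14)"
```

```text
t 1.1 p [0.4592 0.3415 0.1354] jaw 1.431 q6 0.65 F [-0.2  0.8  0.6] w -0.001 xaxis [-0.001 -0.    -1.   ]
spin 0.0 then shift cm [ 5.54 -1.79  4.17] tooly [ 0.14  0.99 -0.  ] toolz [ 0.99  -0.14  -0.001]
t 1.15 p [0.4644 0.338  0.1336] jaw 1.425 q6 0.649 F [ 5.5 -1.9 -0.9] w -0.004 xaxis [ 0.003 -0.004 -1.   ]
spin -0.006 then shift cm [ 5.37 -1.49  3.59] tooly [ 0.14   0.99  -0.003] toolz [ 0.99  -0.14   0.003]
```

View pics/w1.png

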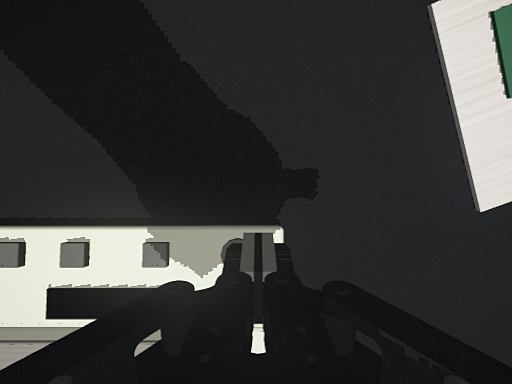

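The wrist view shows shut fingertips at about (258,245), with the round key partly hidden at (232,250). The arm was still settling.

Request:
servo_tool --rows "1.5 -0.6 1.6 0 -1; 1.5 -0.6 1.6 0 -1; 0 0 0 0 -1; 0 0 0 0 -1; 0 0 0 0 -1"

```text
time_s: 1.65
eef_pos: [0.4875, 0.3271, 0.1064]
tcp_rot: [2.753, 1.57, 2.614]
force: [0.8, 0.2, -0.0]
gripper_width: -0.002
```

```bash
python3 -c "
from h import *
plan([.498,.318,.07],np.pi/2-.14)
snap('wrist','w2');z=load('w2');P=cloud(z)
p=sense()['eef_pos']
# points of fingers near tip: close to tool axis
Q=P.reshape(-1,3)-p
m=(abs(Q[:,0])<.03)&(abs(Q[:,1])<.03)&(Q[:,2]>-.035)&(Q[:,2]<.02)
q=Q[m];print(m.sum(),np.round(q.min(0),4),np.round(q.max(0),4))
q=q[q[:,2]<q[:,2].min()+.006];print(np.round(q.min(0),4),np.round(q.max(0),4))
for v in range(200,290,8):print(v,np.round(Q.reshape(384,512,3)[v,258],4),np.round(Q.reshape(384,512,3)[v,245],4))
"
```

```text
t 1.65 p [0.4875 0.3271 0.1064] jaw 1.432 q6 0.604 F [ 0.8  0.2 -0. ] w -0.002 xaxis [-0.  0. -1.]
spin 0.001 then shift cm [ 3.64 -0.75  1.17] tooly [0.14 0.99 0.  ] toolz [ 0.99 -0.14 -0.  ]
3018 [-0.0148 -0.0203 -0.0184] [0.0111 0.0188 0.02  ]
[-0.0129 -0.0125 -0.0184] [-0.0054  0.013  -0.0124]
200 [ 0.0032 -0.001  -0.1074] [ 0.0015 -0.0101 -0.1062]
208 [ 0.0007 -0.0006 -0.0837] [-0.0003 -0.009  -0.0842]
216 [ 0.0059 -0.0014 -0.0832] [ 0.0015 -0.0089 -0.0747]
224 [ 0.0072 -0.0015 -0.073 ] [ 0.0056 -0.0094 -0.0718]
232 [ 0.0119 -0.0022 -0.0716] [ 0.0106 -0.0101 -0.0711]
240 [-0.0112  0.001  -0.0111] [-0.0122 -0.0044 -0.0104]
248 [-0.0123  0.0012 -0.0014] [-0.0119 -0.0042 -0.0036]
256 [-0.0111  0.001   0.003 ] [-0.0119 -0.004   0.0033]
264 [-0.0113  0.001   0.0096] [-0.0119 -0.0037  0.0095]
272 [-0.0103  0.0009  0.0134] [-0.0112 -0.0037  0.0139]
280 [-0.0077  0.0005  0.0144] [-0.0133 -0.003   0.0225]
288 [-0.0045  0.0001  0.0145] [-0.0126 -0.003   0.0262]
```

Request:
servo_tool --rows "1.8 -0.4 0.6 0 -1; 1.8 -0.35 0.6 0 -1; 0 0 0 0 -1; 0 0 0 0 -1; 0 0 0 0 -1"

```text
time_s: 2.2
eef_pos: [0.4992, 0.3181, 0.0714]
tcp_rot: [0.677, 1.569, 0.538]
force: [-0.3, 0.1, 0.3]
gripper_width: -0.001
```

Request:
servo_tool --rows "0.2 0 0 0 -1; 0.2 0 0 0 -1; 0.2 0 0 0 -1; 0 0 0 0 -1"

```text
time_s: 2.6
eef_pos: [0.4987, 0.3173, 0.064]
tcp_rot: [-2.524, 1.57, -2.664]
force: [0.0, 0.8, 0.4]
gripper_width: -0.002
```

Request:
servo_tool --rows "0.2 0 0 0 -1; 0.2 0 0 0 -1; 0 0 0 0 -1; 0 0 0 0 -1"

```text
time_s: 3.0
eef_pos: [0.4989, 0.3173, 0.0602]
tcp_rot: [-2.842, 1.57, -2.981]
force: [-0.4, 0.5, 0.6]
gripper_width: -0.0
```

Request:
servo_tool --rows "0.2 0 0 0 -1; 0 0 0 0 -1; 0 0 0 0 -1"

```text
time_s: 3.3
eef_pos: [0.4993, 0.3173, 0.0585]
tcp_rot: [0.178, 1.57, 0.038]
force: [0.6, -0.2, 2.3]
gripper_width: -0.001
```

Request:
servo_tool --rows "0.2 0 0 0 -1; 0 0 0 0 -1; 0 0 0 0 -1"

```text
time_s: 3.6
eef_pos: [0.4995, 0.3174, 0.0566]
tcp_rot: [0.264, 1.57, 0.124]
force: [1.3, -1.5, 4.4]
gripper_width: -0.002
```

Request:
servo_tool --rows "0.2 0 0 0 -1; 0.1 0 0 0 -1; 0 0 0 0 -1; 0 0 0 0 -1"

```text
time_s: 4.0
eef_pos: [0.4998, 0.3175, 0.0554]
tcp_rot: [0.318, 1.568, 0.178]
force: [-2.5, -3.8, 17.0]
gripper_width: -0.001
```

Request:
servo_tool --rows "0.2 0 0 0 -1; 0 0 0 0 -1; 0 0 0 0 -1"

```text
time_s: 4.3
eef_pos: [0.4999, 0.3176, 0.0551]
tcp_rot: [0.306, 1.568, 0.166]
force: [-6.3, -4.6, 30.2]
gripper_width: -0.001
```

The press met a hard stop after about 5.3 mm of vertical travel (30 N), which matches full key travel. Next I raise and go to the weight.

Request:
servo_tool --rows "-2 0 0 0 -1; -4 0 0 0 -1; -4 0 0 0.1 0.2; -2 0 0 0.15 0.2; 0 0 0 0.15 0.2; 0 0 0 0.15 0.2; 0 0 0 0.15 0.2; 0 0 0 0.15 0.2; 0 0 0 0.15 0.2; 0 0 0 0.15 0.2"

```text
time_s: 5.3
eef_pos: [0.498, 0.3173, 0.1704]
tcp_rot: [-1.741, 1.568, -3.036]
force: [-0.0, 0.1, -0.6]
gripper_width: 0.596
```

```bash
python3 -c "
from h import *
plan([.5063,-.1589,.15],.222)"
```

```text
t 5.3 p [0.498  0.3173 0.1704] jaw 0.275 q6 1.738 F [-0.   0.1 -0.6] w 0.596 xaxis [-0.002 -0.    -1.   ]
spin 0.053 then shift cm [ 2.04 -9.67 46.63] tooly [ 0.975  0.22  -0.002] toolz [ 0.22  -0.975 -0.   ]
```

Request:
servo_tool --rows "0 0 0 0.05 0.2; 0 -1 4.2 0 0.2; 0 -1 4.2 0 0.2; 0 -1 4.2 0 0.2; 0 -1 4.2 0 0.2; 0 -1 4.2 0 0.2; 0 -1 4.2 0 0.2; 0 -1 4.2 0 0.2; 0 -0.9 4.2 0 0.2; 0 -0.8 4.2 0 0.2"

```text
time_s: 6.3
eef_pos: [0.4998, -0.0717, 0.1707]
tcp_rot: [-2.559, 1.569, 2.385]
force: [0.8, 1.1, 0.7]
gripper_width: 0.597
```

Request:
servo_tool --rows "1 -0.9 4.2 0 0.2; 1 0 3 0 0.2; 0 0 1.6 0 0.2; 0 0 0 0 0.2; 0 0 0 0 0.2"

```text
time_s: 6.8
eef_pos: [0.5119, -0.1572, 0.1512]
tcp_rot: [-2.82, 1.569, 2.124]
force: [0.1, 1.0, -0.2]
gripper_width: 0.604
```

```bash
python3 -c "
from h import *
plan([.5063,-.1589,.15],.222)
snap('wrist','w3')
z=load('w3');P=cloud(z);q=P.reshape(-1,3)
q=q[(q[:,2]>.012)&(q[:,2]<.045)&(abs(q[:,0]-.513)<.06)&(abs(q[:,1]+.19)<.07)]
print(cv2.minAreaRect(q[:,:2].astype(np.float32)),len(q),q[:,2].max())"
```

```text
t 6.8 p [ 0.5119 -0.1572  0.1512] jaw 0.232 q6 0.903 F [ 0.1  1.  -0.2] w 0.604 xaxis [-0.001  0.001 -1.   ]
spin 0.01 then shift cm [ 0.12 -0.58  0.04] tooly [ 0.975  0.22  -0.001] toolz [ 0.22  -0.975 -0.002]
((0.5142274498939514, -0.19016475975513458), (0.03810746967792511, 0.07966499775648117), 12.81018352508545) 4401 0.04303104790957657
```

View pics/w3.png

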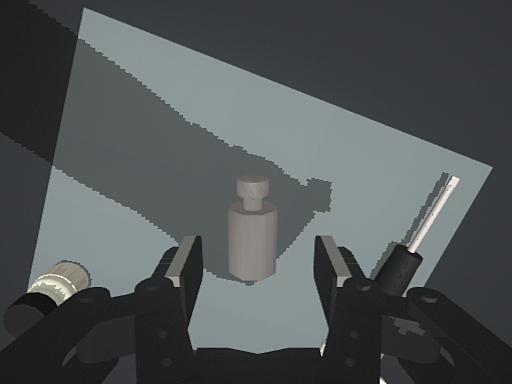

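The wrist view shows the weight centred between the open jaws (knob at (253,187)). Its measured pose agrees with the top camera to 1 mm. I descend on the knob.

Request:
servo_tool --rows "2 -0.5 0 0 0.2; 3 0 0 0 0.2; 3 0 0 0 0.2; 2 0 0 0 0.2; 1.0 0 0 0 0.2; 0.5 0 0 0 0.2; 0 0 0 0 0.2; 0 0 0 0 0.2; 0 0 0 0 0.2"

```text
time_s: 7.75
eef_pos: [0.5082, -0.1597, 0.0373]
tcp_rot: [0.913, 1.569, -0.427]
force: [0.3, -1.0, 0.3]
gripper_width: 0.6
```

```bash
python3 -c "
from h import *
plan([.507,-.1585,.034],.222)"
```

```text
t 7.75 p [ 0.5082 -0.1597  0.0373] jaw 0.231 q6 0.897 F [ 0.3 -1.   0.3] w 0.6 xaxis [ 0.002 -0.001 -1.   ]
spin 0.009 then shift cm [ 0.33 -0.09 -0.14] tooly [0.975 0.22  0.002] toolz [ 0.22  -0.975  0.001]
```

Request:
servo_tool --rows "0.3 -0.1 -0.1 0 0.2; 0 0 0 0 0.2; 0 0 0 0 -0.3; 0 0 0 0 -0.5; 0 0 0 0 -1; 0 0 0 0 -1; 0 0 0 0 -1; 0 0 0 0 -1" --grip_force 20

```text
time_s: 8.55
eef_pos: [0.5064, -0.1586, 0.0335]
tcp_rot: [1.411, 1.57, 0.071]
force: [-0.3, 1.1, 2.4]
gripper_width: 0.295
```

Request:
servo_tool --rows "-0.75 0 0.24 0 -1; -0.71 0 0.31 0 -1; -0.68 0 0.39 0 -1; -0.63 0 0.45 0 -1; -0.58 0 0.52 0 -1; -0.52 0 0.58 0 -1; -0.46 0 0.63 0 -1; -0.4 0 0.67 0 -1; -0.32 0 0.72 0 -1; -0.25 0 0.79 0 -1"

```text
time_s: 9.55
eef_pos: [0.5185, -0.2106, 0.0867]
tcp_rot: [2.385, 1.57, 1.045]
force: [0.2, 1.2, -0.6]
gripper_width: 0.291
```

Request:
servo_tool --rows "0 0 0 0 -1; 0 0 0 0 -1; 0 0 0 0 -1"

```text
time_s: 9.85
eef_pos: [0.5185, -0.2103, 0.0864]
tcp_rot: [0.964, 1.57, -0.375]
force: [-0.4, 1.4, 0.4]
gripper_width: 0.291
```

```bash
python3 -c "
from h import *
plan([.507,-.1585,.034],.222)
snap('side','s2');im=cv2.imread('pics/s2.png');cv2.imwrite('pics/s2c.png',cv2.resize(im[130:330,150:400],None,fx=3,fy=3))"
```

```text
t 9.85 p [ 0.5185 -0.2103  0.0864] jaw 0.231 q6 0.822 F [-0.4  1.4  0.4] w 0.291 xaxis [ 0. -0. -1.]
spin 0.009 then shift cm [ 5.24  0.02 -5.3 ] tooly [0.975 0.22  0.   ] toolz [ 0.22  -0.975  0.   ]
```

View pics/s2c.png

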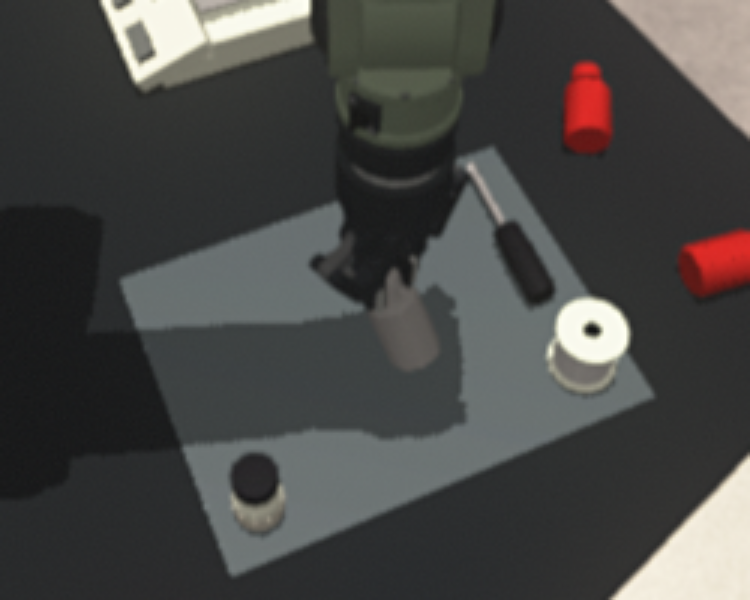

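The side view shows the weight held by its knob and mostly upright, but its underside, at (425,355) in the crop, leans out towards -y. I'll measure the tilt by fitting a cylinder to the depth points.

```bash
cat >> h.py <<'E'
from scipy.optimize import least_squares
def axis(tag,zmin,knob,lo=.022,hi=.068):
    """fit body axis through depth points; knob = approx knob centre"""
    P=cloud(load(tag)).reshape(-1,3);r=P-knob
    m=(np.linalg.norm(r,axis=1)<.085)&(P[:,2]>zmin)&(r[:,2]<-.018)
    Q=P[m]
    def parts(v):
        d=np.array([v[2],v[3],-1]);d/=np.linalg.norm(d);o=knob+np.array([v[0],v[1],0]);return o,d
    def f(v):
        o,d=parts(v);w=q-o;t=w@d;return np.linalg.norm(w-np.outer(t,d),axis=1)-.0195
    v=np.zeros(4)
    for _ in range(4):
        o,d=parts(v);t=(Q-o)@d;q=Q[(t>lo)&(t<hi)&(np.linalg.norm((Q-o)-np.outer(t,d),axis=1)<.035)]
        v=least_squares(f,v,loss='soft_l1',f_scale=.001).x
    print(tag,'n',len(q),'off mm',np.round(v[:2]*1e3,1),'down-axis slope x,y',np.round(v[2:],3),'tilt deg',round(np.degrees(np.arctan(np.hypot(v[2],v[3]))),1),'rms mm',round(np.sqrt((f(v)**2).mean())*1e3,2));return v
E
python3 -c "
from h import *
axis('s2',.006,np.array([.5185,-.2103,.0745]))
p=sense();print(p['time_s'])"
```

```text
s2 n 249 off mm [-0.4  6.2] down-axis slope x,y [ 0.141 -0.642] tilt deg 33.3 rms mm 1.06
9.9
```

The tilt is 33° with the lower edge still on the mat, because my arc stopped short of upright. I'll carry on along it by about 38 mm over the edge.

Request:
servo_tool --rows "-0.16 0 0.5 0 -1; -0.1 0 0.6 0 -1; -0.05 0 0.6 0 -1; 0 0 0.6 0 -1; 0.05 0 0.6 0 -1; 0.1 0 0.5 0 -1; 0.16 0 0.4 0 -1; 0 0 0 0 -1; 0 0 0 0 -1"

```text
time_s: 10.8
eef_pos: [0.5279, -0.2487, 0.0871]
tcp_rot: [0.425, 1.568, -0.916]
force: [0.1, -1.0, 5.5]
gripper_width: 0.295
```

```bash
python3 -c "
from h import *
plan([.507,-.1585,.034],.222)
snap('side','s3');p=sense()['eef_pos'];axis('s3',.006,p-[0,0,.012])"
```

```text
t 10.8 p [ 0.5279 -0.2487  0.0871] jaw 0.23 q6 0.774 F [ 0.1 -1.   5.5] w 0.295 xaxis [ 0.002 -0.002 -1.   ]
spin 0.008 then shift cm [ 5.29 -0.05 -9.28] tooly [0.975 0.22  0.001] toolz [ 0.22  -0.975  0.003]
s3 n 179 off mm [-0.9  7. ] down-axis slope x,y [ 0.011 -0.06 ] tilt deg 3.5 rms mm 1.63
```

It is now nearly upright and standing on the mat. I release so it sits flat, then check it and regrip.

Request:
servo_tool --rows "0 0 0 0 -0.2; 0 0 0 0 0; 0 0 0 0 0; 0 0 0 0 0"

```text
time_s: 11.25
eef_pos: [0.5268, -0.2472, 0.086]
tcp_rot: [-2.193, 1.57, 2.75]
force: [0.6, -0.1, 0.1]
gripper_width: 0.499
```

```bash
python3 -c "
from h import *
plan([.507,-.1585,.034],.222)
snap('side','s4');snap('wrist','w4');p=sense()['eef_pos'];axis('s4',.006,p-[0,0,.012]);axis('w4',.006,p-[0,0,.012])
im=cv2.imread('pics/s4.png')[170:300,190:370];cv2.imwrite('pics/m4.png',np.hstack([cv2.resize(im,(400,289)),cv2.resize(cv2.imread('pics/w4.png'),(385,289))]))"
```

```text
t 11.25 p [ 0.5268 -0.2472  0.086 ] jaw 0.231 q6 0.774 F [ 0.6 -0.1  0.1] w 0.499 xaxis [-0.  0. -1.]
spin 0.009 then shift cm [ 5.2   0.02 -9.09] tooly [ 0.975  0.22  -0.   ] toolz [ 0.22  -0.975 -0.   ]
s4 n 157 off mm [1.1 1.2] down-axis slope x,y [-0.001  0.002] tilt deg 0.1 rms mm 1.89
w4 n 1505 off mm [-0.5  0.9] down-axis slope x,y [ 0.001 -0.002] tilt deg 0.1 rms mm 0.5
```

View pics/m4.png

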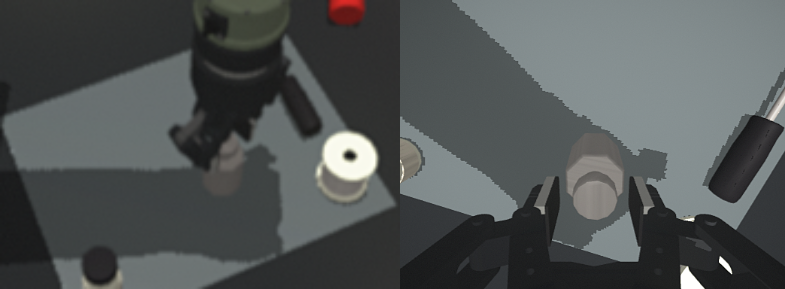

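Both cameras give 0.1° tilt, and the knob sits 1 mm from the jaws' centre. I regrip firmly and lift.

Request:
servo_tool --rows "0 0 0 0 -0.3; 0 0 0 0 -0.5; 0 0 0 0 -1; 0 0 0 0 -1; 0 0 0 0 -1; -1 0 0 0 -1; -3 0 0 0 -1; -4 0 0 0 -1; -4 0 0 0 -1; 0 0 0 0 -1" --grip_force 60

```text
time_s: 12.35
eef_pos: [0.5295, -0.249, 0.2121]
tcp_rot: [0.737, 1.562, -0.603]
force: [1.1, -1.0, -3.3]
gripper_width: 0.277
```

```bash
python3 -c "
from h import *
plan([.618,.211,.206],.222)
snap('wrist','w5');p=sense()['eef_pos'];axis('w5',.09,p-[0,0,.011])"
```

```text
t 12.35 p [ 0.5295 -0.249   0.2121] jaw 0.231 q6 0.774 F [ 1.1 -1.  -3.3] w 0.277 xaxis [ 0.008 -0.005 -1.   ]
spin 0.009 then shift cm [  0.44  18.75 -42.92] tooly [0.975 0.22  0.006] toolz [ 0.22  -0.975  0.007]
w5 n 1419 off mm [ 0.4 -0. ] down-axis slope x,y [ 0.012 -0.012] tilt deg 1.0 rms mm 0.49
```

Request:
servo_tool --rows "0 0.4 -1 0 -1; 0 0.8 -2 0 -1; 0 1.3 -3 0 -1; 0 1.6 -3.6 0 -1; 0 1.6 -3.6 0 -1; 0 1.6 -3.6 0 -1; 0 1.6 -3.6 0 -1; 0 1.6 -3.6 0 -1; 0 1.6 -3.6 0 -1; 0 1.6 -3.6 0 -1"

```text
time_s: 13.4
eef_pos: [0.5868, 0.0901, 0.2036]
tcp_rot: [-1.818, 1.565, 3.126]
force: [1.4, 0.2, -3.9]
gripper_width: 0.27
```

Request:
servo_tool --rows "0 1.6 -3.6 0 -1; 0 1.4 -3.2 0 -1; 0 0.9 -2 0 -1; 0 0.6 -1.5 0 -1; 0 0.1 -0.9 0 -1; 0 0 0 0 -1; 0 0 0 0 -1; 0 0 0 0 -1"

```text
time_s: 14.2
eef_pos: [0.608, 0.2061, 0.2062]
tcp_rot: [-0.837, 1.57, -2.178]
force: [-0.2, -0.5, -3.9]
gripper_width: 0.278
```

```bash
python3 -c "
from h import *
plan([.618,.211,.206],.222)
snap('wrist','w6');p=sense()['eef_pos'];axis('w6',.09,p-[0,0,.011])
q=cloud(load('w6')).reshape(-1,3);q=q[(q[:,2]>.12)&(q[:,2]<.15)&(np.hypot(*(q[:,:2]-p[:2]).T)<.03)];print(np.round(np.percentile(q[:,2],[0,1,5])-p[2],4))"
```

```text
t 14.2 p [0.608  0.2061 0.2062] jaw 0.229 q6 1.554 F [-0.2 -0.5 -3.9] w 0.278 xaxis [-0.    -0.001 -1.   ]
spin 0.007 then shift cm [ 0.02  1.09 -0.25] tooly [ 0.975  0.22  -0.   ] toolz [ 0.22  -0.975  0.   ]
w6 n 1528 off mm [-1.1  0.7] down-axis slope x,y [ 0.005 -0.001] tilt deg 0.3 rms mm 0.5
[-0.0824 -0.0814 -0.0804]
```

Request:
servo_tool --rows "0.5 1.1 -0.25 0 -1; 1.5 0 0 0 -1; 2 0 0 0 -1; 1 0 0 0 -1; 0.5 0 0 0 -1; 0.3 0 0 0 -1; 0.2 0 0 0 -1; 0 0 0 0 -1; 0 0 0 0 -1"

```text
time_s: 15.15
eef_pos: [0.6186, 0.2125, 0.147]
tcp_rot: [1.558, 1.57, 0.218]
force: [0.2, -0.1, -3.7]
gripper_width: 0.276
```

Request:
servo_tool --rows "0.1 0 0 0 -1; 0.1 0 0 0 -1; 0 0 0 0 -1; 0 0 0 0 -1"

```text
time_s: 15.55
eef_pos: [0.6181, 0.2123, 0.1443]
tcp_rot: [-1.104, 1.571, -2.443]
force: [-0.2, -0.5, -4.1]
gripper_width: 0.277
```

Request:
servo_tool --rows "0.1 0 0 0 -1; 0.1 0 0 0 -1; 0 0 0 0 -1; 0 0 0 0 -1"

```text
time_s: 15.95
eef_pos: [0.6181, 0.2123, 0.1422]
tcp_rot: [-1.567, 1.571, -2.907]
force: [0.0, -0.2, -4.3]
gripper_width: 0.276
```

Request:
servo_tool --rows "0.1 0 0 0 -1; 0 0 0 0 -1; 0 0 0 0 -1"

```text
time_s: 16.25
eef_pos: [0.6185, 0.2124, 0.1416]
tcp_rot: [1.573, 1.57, 0.233]
force: [0.4, 0.1, -2.2]
gripper_width: 0.277
```

Request:
servo_tool --rows "0.1 0 0 0 -1; 0 0 0 0 -1; 0 0 0 0 -1"

```text
time_s: 16.55
eef_pos: [0.6187, 0.2125, 0.1415]
tcp_rot: [1.546, 1.569, 0.206]
force: [-1.4, -0.5, 5.8]
gripper_width: 0.276
```

It is seated on the pan. I release and retreat upward.

Request:
servo_tool --rows "-0.05 0 0 0 -0.3; 0 0 0 0 -0.2; 0 0 0 0 0; 0 0 0 0 0.1; 0 0 0 0 0.1; -1 0 0 0 0.1; -3 0 0 0 0.1; -4 0 0 0 0.1; -3 0 0 0 0.1; 0 0 0 0 0.1"

```text
time_s: 17.55
eef_pos: [0.6209, 0.213, 0.2572]
tcp_rot: [1.556, 1.561, 0.216]
force: [1.0, 0.7, 1.2]
gripper_width: 0.55
```

```bash
python3 -c "
from h import *
plan([.473,.1405,.16],np.pi/2-.14)
snap('wrist','w7');axis('w7',.065,np.array([.6185,.2125,.13]))
snap('top','t7');axis('t7',.065,np.array([.6185,.2125,.13]))
im=cv2.imread('pics/t7.png')[90:240,70:230];cv2.imwrite('pics/m7.png',np.hstack([cv2.resize(im,(384,360)),cv2.resize(cv2.imread('pics/w7.png'),(410,360))]))"
```

```text
t 17.55 p [0.6209 0.213  0.2572] jaw 0.231 q6 1.558 F [1.  0.7 1.2] w 0.55 xaxis [ 0.01   0.002 -1.   ]
spin -1.2 then shift cm [  9.56  -9.28 -13.72] tooly [0.14  0.99  0.003] toolz [ 0.99  -0.14   0.009]
w7 n 355 off mm [-0.4  0.6] down-axis slope x,y [ 0.001 -0.001] tilt deg 0.1 rms mm 0.48
t7 n 102 off mm [-1.  0.] down-axis slope x,y [0.008 0.003] tilt deg 0.5 rms mm 0.91
```

View pics/m7.png

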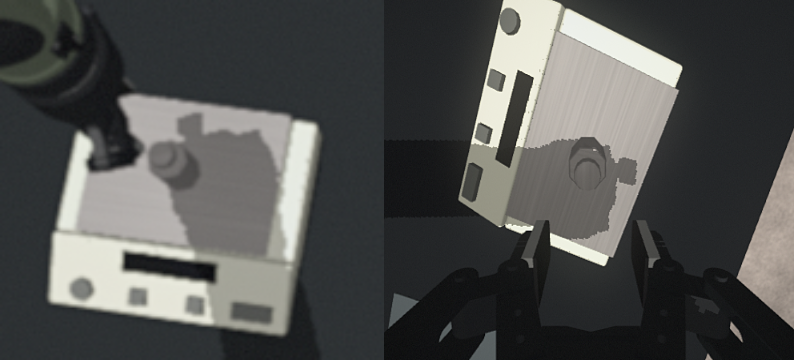

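The weight stands upright and released, within about 2 mm of the pan's middle, and the zero key looks up. Next is the calibrate key.

Request:
servo_tool --rows "0 0 0 -0.15 -1; 0 0 0 -0.15 -1; 0 0 0 -0.15 -1; 0 0 0 -0.15 -1; 0 0 0 -0.15 -1; 0 0 0 -0.15 -1; 0 0 0 -0.15 -1; 0 0 0 -0.15 -1; 0 0 0 0 -1"

```text
time_s: 18.55
eef_pos: [0.6174, 0.2121, 0.2492]
tcp_rot: [-2.765, 1.568, -2.905]
force: [-0.6, -0.8, -0.5]
gripper_width: 0.001
```

Request:
servo_tool --rows "0 -2.3 -3.4 0 -1; 0 -2.3 -3.4 0 -1; 0 -2.3 -3.4 0 -1; 0 -2.3 -3.4 0 -1; 2 0 0 0 -1; 3 0 0 0 -1; 3 0 0 0 -1; 2 0 0 0 -1; 0 0 0 0 -1; 0 0 0 0 -1"

```text
time_s: 19.55
eef_pos: [0.4703, 0.1401, 0.1507]
tcp_rot: [-2.882, 1.569, -3.023]
force: [0.2, -0.1, 0.7]
gripper_width: 0.003
```

```bash
python3 -c "
from h import *
plan([.474,.1405,.065],np.pi/2-.14)"
```

```text
t 19.55 p [0.4703 0.1401 0.1507] jaw 1.429 q6 0.281 F [ 0.2 -0.1  0.7] w 0.003 xaxis [-0.001 -0.    -1.   ]
spin -0.002 then shift cm [8.57 0.09 0.37] tooly [ 0.14  0.99 -0.  ] toolz [ 0.99  -0.14  -0.001]
```

Request:
servo_tool --rows "2 0.1 0.4 0 -1; 3 0 0 0 -1; 2 0 0 0 -1; 1 0 0 0 -1; 0.5 0 0 0 -1; 0 0 0 0 -1; 0 0 0 0 -1; 0 0 0 0 -1"

```text
time_s: 20.35
eef_pos: [0.4757, 0.1408, 0.0668]
tcp_rot: [0.297, 1.569, 0.157]
force: [0.1, -0.1, -0.7]
gripper_width: 0.003
```

Request:
servo_tool --rows "0.2 0 0 0 -1; 0.2 0 0 0 -1; 0.2 0 0 0 -1; 0 0 0 0 -1; 0 0 0 0 -1"

```text
time_s: 20.85
eef_pos: [0.4748, 0.1406, 0.0598]
tcp_rot: [2.434, 1.571, 2.294]
force: [0.3, -0.2, 1.4]
gripper_width: -0.001
```

Request:
servo_tool --rows "0.1 0 0 0 -1; 0.1 0 0 0 -1; 0 0 0 0 -1; 0 0 0 0 -1"

```text
time_s: 21.25
eef_pos: [0.4752, 0.1406, 0.058]
tcp_rot: [0.066, 1.57, -0.073]
force: [0.4, 0.5, 3.2]
gripper_width: 0.001
```

Request:
servo_tool --rows "0.1 0 0 0 -1; 0.1 0 0 0 -1; 0.1 0 0 0 -1; 0.1 0 0 0 -1; 0 0 0 0 -1; 0 0 0 0 -1"

```text
time_s: 21.85
eef_pos: [0.4756, 0.1406, 0.0555]
tcp_rot: [0.12, 1.569, -0.02]
force: [-3.5, -2.0, 19.2]
gripper_width: -0.002
```

Request:
servo_tool --rows "0.2 0 0 0 -1; 0 0 0 0 -1; 0 0 0 0 -1"

```text
time_s: 22.15
eef_pos: [0.4757, 0.1407, 0.0551]
tcp_rot: [0.083, 1.568, -0.057]
force: [-8.6, -1.5, 37.3]
gripper_width: -0.002
```

The key bottomed at the same depth as the zero key. I raise clear and verify.

Request:
servo_tool --rows "-0.5 0 0 0 -1; -2 0 0 0 -1; -4 0 0 0 -1; -4 0 -2 0 -1; -3 0 -4 0 -1; 0 0 -4 0 -1; 0 0 0 0 -1; 0 0 0 0 -1; 0 0 0 0 -1; 0 0 0 0 -1"

```text
time_s: 23.15
eef_pos: [0.3765, 0.1545, 0.1864]
tcp_rot: [-2.885, 1.57, -3.025]
force: [0.4, -0.4, 1.0]
gripper_width: -0.002
```

```bash
python3 -c "
from h import *
plan([.473,.1405,.16],np.pi/2-.14)
snap('top','t8');snap('side','s8');snap('wrist','w8')
axis('t8',.065,np.array([.6185,.2125,.13]));axis('s8',.065,np.array([.6185,.2125,.13]))
A=cloud(load('top0'));B=cloud(load('t8'))
for n,(u,v) in dict(zero=(104,210),a=(127,213),b=(151,216),cal=(175,220)).items():
  f=lambda P:np.round(np.nanmedian(P[v-2:v+3,u-2:u+3,2])*1e3,1)
  print(n,f(A),f(B))
a=cv2.imread('pics/t8.png')[90:300,60:400];b=cv2.imread('pics/s8.png')
cv2.imwrite('pics/m8.png',np.hstack([cv2.resize(a,(400,247)),cv2.resize(b,(330,247))]))"
```

```text
t 23.15 p [0.3765 0.1545 0.1864] jaw 1.43 q6 0.348 F [ 0.4 -0.4  1. ] w -0.002 xaxis [-0. -0. -1.]
spin -0.0 then shift cm [ 2.64 -0.04  9.75] tooly [ 0.14  0.99 -0.  ] toolz [ 0.99 -0.14 -0.  ]
t8 n 99 off mm [-0.8  0.1] down-axis slope x,y [0.002 0.005] tilt deg 0.3 rms mm 0.72
s8 n 168 off mm [-0.   0.3] down-axis slope x,y [0.009 0.018] tilt deg 1.2 rms mm 1.3
zero 36.4 571.7
a 37.4 36.6
b 37.3 37.4
cal 37.1 37.4
```

View pics/m8.png

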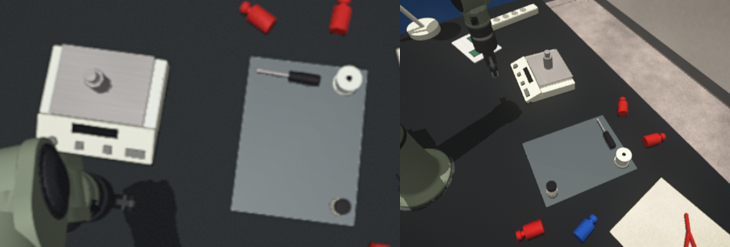

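```bash
python3 -c "
from h import *
B=cloud(load('t7'));print(np.nanmedian(B[208:213,102:107,2]))
print(manip.job_done())"
```

```text
0.03761706041791446
the job is handed in; nothing more can be done
None
```

The job is handed in at about 23 s of the 62 s allowed; no verdict was reported.

**What I did**
- Pressed the zero key to its stop with the pan empty.
- Tipped the steel weight up by its knob on the mat, released it there and regripped it.
- Stood it on the pan and let go.
- Pressed the calibrate bar to its stop and backed the arm clear.

**What the last checks showed**
- **Weight:** it stands knob up, within about 1–2 mm of the pan's middle. The tilt is 0.3° from the top camera and 1.2° from the side camera, whose fit is coarser.
- **Key presses:** both keys met a hard stop at the same height, with 30 N on the zero key and 37 N on the calibrate key. The zero key's stop came about 5.3 mm below first contact, which matches full travel.
- **Keys after pressing:** the calibrate key and both square keys are back at their starting heights, to within 1 mm. The arm hid the zero key in the last top picture. It measured up (37.6 mm) in the picture before the calibrate press.
- **Bystanders:** the spool, flux jar and screwdriver look unmoved in the last picture; I did not measure them.

**What went wrong on the way:** my first tipping arc was too short and left the weight leaning 33°. I extended it before going on, and the weight then stood at 0.1° on the mat.

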